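Close the gearcase and engage the calibration torque clutch

ROBOT

A 6-joint arm with a two-finger parallel gripper is mounted at the origin on the work surface. World frame = base frame: x ahead of the robot, y to its left, z up, the work surface at z = 0. Lengths are in m, angles in degrees, forces in N, time in s.
With the tool pointing down it reaches from about 0.25 to 0.725 m from the base axis. Payload 9.7 kg.
Tool frame: the origin (TCP) lies on the centre line of the jaws, within the pads' length; the fingertips stand tip_extent ahead of it and the grasp point (between the pads) lies 3 mm ahead of it (tip_extent is the distance from the TCP to the fingertips, in m); z points along the fingers, y is the line along which they close (so a half turn about z gives the same grasp; the last joint's range is limited). The gripper opens to 85 mm and grips with 20 to 120 N. Pads are 22 mm wide; open, the fingers measure 114 mm over their backs; the gripper's body (76 mm by 85 mm) begins 54 mm behind the grasp point. The pads swing forward as they close: fully open they stand 13 mm farther back than shut.
Start: joints at [65.833, 4.979, 10.078, 95.1, 0, 90], TCP at [0.225, 0.502, 0.216] pointing down, gripper open.
Joint ranges: [-179.16, 179.16], [-48.56, 103.87], [-65.8, 70.77], [-126.05, 130.52], [-82.76, 87.17], [-180, 180]. Speed limits (degrees/s): [127.2, 127.2, 147.25, 180, 180, 180].

INTERFACE

Orientations are given as [roll, pitch, yaw] about the fixed x, y, z axes, in that order (R = Rz(yaw) Ry(pitch) Rx(roll)).
In Python, from workcell import * gives the robot as it stands.
- The arm moves only by the tool servo_tool, never from a script. Its argument "rows" is a list of rows, each an object with "offset": the shift along the tool's x, y, z as a fraction of full scale, a list of three; "yaw": the turn about the tool's z as a fraction of full scale; "claw": the closure, from 0 (fully open) to 1 (shut). A call has 1 to 12 rows; each row is the pose to reach, as a shift and turn from the pose commanded when the call began, along the tool's axes at that moment, turning the shorter way round; what a row does not reach only later rows make up. Full scale, the value 1, is 0.1 m for a shift and pi rad for a turn. A row lasts 1/8 s, in which the tool goes at most 62.5 mm and 10.7 degrees, less where a joint would pass 70% of its speed; a pose out of reach is approached as far as the arm can. A call with a number of a shift or a turn outside -1 to 1 is refused whole. A call with a gripper value outside its range is refused whole. The fingers move at their own pace and stop on an object; "squeeze" is the grip in N (left out, the last holds). Time passes only in rows, so rows that repeat a pose let the fingers close. It gives the time, the measured TCP pose, the force, the opening and the grip force at its end, in the units of the state.
- get_obs(): the state, without advancing time (a new reading comes with each control period).
- camera(name): name is "side" or "top" or "wrist"; returns (picture, depth): 420x560x3 uint8, red, green, blue; 420x560 float32, m along the optical axis (not along the pixel's ray), 0 where there is no reading.
- camera_info(name): a dict with "fx", "fy", "cx", "cy" (pixels), "cam_to_world" (4x4, takes a point from camera to world coordinates); the wrist camera has in their place "hand_eye" (4x4, takes a point from camera to tool coordinates, whose origin is the TCP and whose axes are the flange's). Camera axes: x right, y up, looking along -z (the intrinsics and any distortion apply to the point x, -y, -z); pixel columns grow to the right and rows downward; lengths in m; the calibration is good to about 2 mm. A picture is of the moment at which its call begins: read the wrist's pose just before it. camera_info takes no time and is no camera call.
- job_done(): hands the job in; it is judged then, once.
The state is a dict: "time": time; "q": joint angles; "qd": joint speeds; "joint_efforts": joint torques, N m; "ee_pos": TCP position; "tcp_rot": TCP orientation; "wrist_force": force on the tool from outside, world axes, zero at the start; "torque": the same for the moment, N m; "opening": finger opening in m; "grasp_force": force on a finger pad.
Only numpy, scipy, OpenCV 4.12 (cv2) and the standard library are available. Lean on these libraries where they do the work, as an engineer would, in place of code of your own. Each camera call takes 0.05 s, during which the arm holds its last target. There are 200 camera calls.

TASK

The repaired seed-meter gearcase is about to go on its calibration run: screw the big ribbed cap on its leaning filler neck clockwise down to its stop. Only then engage the calibration motor's clutch by turning the bar knob on the motor housing clockwise until it clicks over its detent and stays there when you let go. Leave the sprocket and the bronze bushing that lie between them where they are.

Things in the scene. Friction and masses are not known exactly. Their poses are not given: they have to be found in the camera images.
- gearcase: fixed grey gearcase: foot 150 x 150 x 10 mm, case 118 x 118 mm, flat top at 72 mm, shaft stub on its +x side, small breather plug on top (not used). Origin under its centre on the cart, z up. Its filler neck leans 27 degrees from vertical towards its own -x: the neck axis is (-0.454, 0, 0.891) in this frame, and the tool must lean with it
- cap_top (a point): centre of the top of the black ribbed screw cap (50 mm over the ribs, 22 mm high) on the leaning neck, at (-0.051, 0, 0.116) in the gearcase frame when loosest. z axis: the neck axis, out of the cap; x axis: along a low raised bar on its top, turns with the cap. Below the cap are 12 mm of thinner neck, then a boss 54 mm across. Tether and thread keep the cap on
- cap (a joint): turn of the cap on its thread, rad, growing clockwise looking down on the cap's top: 0 loosest, 1.45 the stop (tight); starts 0.1 to 0.4. The cap sinks 3 mm along the neck over the 1.45 rad and stays where it is left; about 0.12 N m turns it
- motor: fixed painted calibration motor housing, box 130 x 130 x 75 mm with a finned motor can out of its +x side and a rocker switch on top near its (-x, +y) corner (not used). Origin under the box's centre on the cart, z up
- knob_top (a point): centre of the top of the black torque knob on the motor housing, 107 mm above the cart and 5 mm to +x of the housing's origin. The knob is a 48 mm disc 7 mm high that carries a bar grip 46 mm long, 12 mm wide and 21 mm high (its top at this point). x axis: along the bar, turns with the knob; z up
- torque_knob (a joint): turn of the torque knob, rad, growing clockwise seen from above: 0 is free (bar along the housing's x axis), 1.2 engaged, 1.25 the end stop. A sprung detent with its crest at 0.6 needs up to about 0.3 N m; let go before the crest it springs back, past it it snaps on to about 1.2; starts at 0
- sprocket: loose bystander: zinc sprocket 79 mm across, 18 mm high; origin under its centre
- bushing: loose bystander: bronze bushing, 32 mm across, 26 mm high; origin under its centre

How it is judged:
By the outcome, as a careful person would: the job done as asked, in the order asked, and still so for the second after the job is handed in, with the robot touching nothing.
It also fails if it takes over 48 s, if anything falls off the work surface, if the arm or the gripper's body presses on something with over 40 N, if the wrist force passes 120 N, or if a joint passes its speed limit or range.

## Working session

There is one attempt and no reset: what is moved stays moved. The work goes in short steps, Python scripts to look and compute and a tool call to move; the robot and the scene stay as the last step left them, time stands still between calls to the robot, and variables do not carry over. Pictures are saved under pics/ and viewed, at most 10 in all, crops included, and the job is handed in when it is done.

Besides the shell and the picture viewer there is one more tool, called after "Call:" as a command line: name --argument value ..., lists and objects as JSON in quotes. servo_tool: Moves the arm, as the interface text tells. Its arguments: {"type":"object","properties":{"rows":{"type":"array"},"squeeze":{"type":"number"}},"required":["rows"]}

```bash
mkdir -p pics; python3 - <<'E'
from workcell import *
import cv2,numpy as np
o=get_obs();print(o)
for n in ("top","side"):
    p,d=camera(n);i=camera_info(n);print(n,i)
    cv2.imwrite(f"pics/{n}0.png",p[:,:,::-1]);np.savez(f"{n}0.npz",p=p,d=d)
print(camera_info("wrist"))
E
```

```text
{'time': 0.0, 'q': array([6.58315599e+01, 5.01208207e+00, 1.00332610e+01, 9.50996999e+01,
       1.75346051e-03, 9.00017203e+01]), 'qd': array([-0.06588972,  0.03593057,  0.08568649,  0.02272412,  0.01189157,
       -0.08609199]), 'joint_efforts': array([ 1.35663231e-03, -5.20398760e+01,  4.64792633e+01,  1.69150456e-02,
        1.37671914e-04, -1.41935061e-05]), 'ee_pos': array([0.22506756, 0.50155915, 0.21536298]), 'tcp_rot': array([-1.79921479e+02, -1.75110131e-03,  1.55829837e+02]), 'wrist_force': array([ 0.37572065,  0.36814945, -0.66536658]), 'torque': array([ 0.03174326, -0.0009659 , -0.01962975]), 'grasp_force': 0.0, 'opening': 0.08512503448545182}
top {'fx': 493.12401334919906, 'fy': 493.12401334919906, 'cx': 274.8827721921157, 'cy': 207.53299474131938, 'cam_to_world': array([[-0.00108772,  0.98615537, -0.16582039,  0.41423985],
       [-0.99991848, -0.00318218, -0.01236574, -0.02123684],
       [-0.01272221,  0.16579342,  0.98607844,  0.86182426],
       [ 0.        ,  0.        ,  0.        ,  1.        ]])}
side {'fx': 385.44368761463465, 'fy': 385.44368761463465, 'cx': 283.25022617948383, 'cy': 212.4227724316661, 'cam_to_world': array([[-0.97933521,  0.15388843, -0.13122842,  0.45604654],
       [-0.20220397, -0.73216125,  0.6504256 ,  0.43954011],
       [ 0.00401261,  0.6635196 ,  0.74814814,  0.60988534],
       [ 0.        ,  0.        ,  0.        ,  1.        ]])}
{'fx': 364.61054500525626, 'fy': 364.61054500525626, 'cx': 280.4709572740307, 'cy': 213.93343398324703, 'hand_eye': array([[-2.47563230e-04,  9.49037029e-01,  3.15164490e-01,
         8.12942089e-02],
       [ 9.99999548e-01, -5.44983308e-05,  9.49612225e-04,
        -7.52080656e-04],
       [ 9.18393103e-04,  3.15164582e-01, -9.49036587e-01,
        -1.57035012e-01],
       [ 0.00000000e+00,  0.00000000e+00,  0.00000000e+00,
         1.00000000e+00]])}
```

View pics/top0.png

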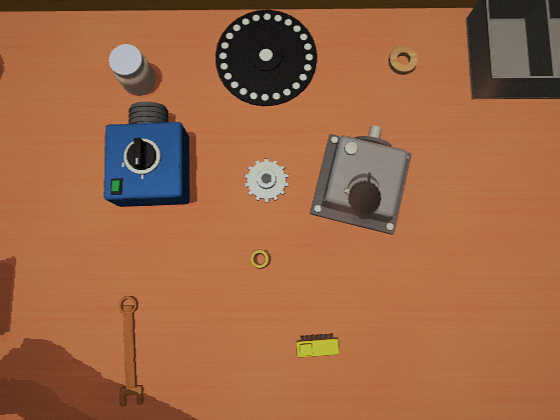

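View pics/side0.png

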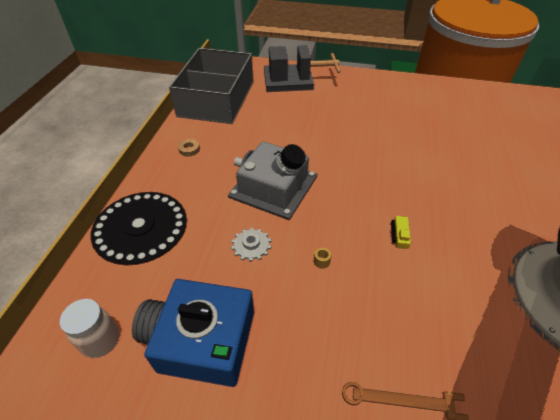

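```bash
cat > h.py <<'E'
import numpy as np,cv2
def cloud(d,i,M=None):
    v,u=np.mgrid[:d.shape[0],:d.shape[1]]
    P=np.stack([(u-i['cx'])/i['fx']*d,-(v-i['cy'])/i['fy']*d,-d],-1)
    M=i['cam_to_world'] if M is None else M
    return P@M[:3,:3].T+M[:3,3]
E
python3 - <<'E'
from workcell import *
from h import *
print([x for x in dir() if not x.startswith('_')][:60])
try: print(tip_extent)
except Exception as e: print(e)
for n,bx in (("top",dict(g=(300,120,420,245),m=(95,95,200,215))),("side",dict(g=(225,130,325,215),m=(130,275,260,385)))):
    z=np.load(f"{n}0.npz");W=cloud(z['d'],camera_info(n));ok=z['d']>0
    print(n,'table z',np.median(W[...,2][ok]))
    for k,(a,b,c,e) in bx.items():
        S=W[b:e,a:c].reshape(-1,3)[ok[b:e,a:c].ravel()]
        for lo,hi in ([(.005,.016),(.068,.077)] if k=='g' else [(.07,.081)]):
            q=S[(S[:,2]>lo)&(S[:,2]<hi)]
            r=cv2.minAreaRect(q[:,:2].astype(np.float32)*1000)
            print(n,k,lo,len(q),np.median(q[:,2]),r)
        q=S[S[:,2]>(.09)]; print(' high',len(q),q.mean(0),q.max(0),q.min(0))
E
```

```text
['PlanningError', 'camera', 'camera_info', 'cloud', 'cv2', 'get_obs', 'job_done', 'np', 'tip_extent']
0.022
top table z 0.0004355659464212458
top g 0.005 1775 0.01000129074260303 ((593.4046630859375, -165.76541137695312), (197.83656311035156, 183.79611206054688), 82.7367935180664)
top g 0.068 3637 0.07181560875299486 ((604.8092651367188, -162.19403076171875), (115.9599609375, 124.20645141601562), 75.61283874511719)
 high 1002 [ 0.56021319 -0.14941088  0.11178006] [ 0.59767776 -0.12153749  0.12697184] [ 0.53231151 -0.17884777  0.09006099]
top m 0.07 5138 0.07489167135173369 ((646.117431640625, 208.83935546875), (167.08755493164062, 129.27633666992188), 2.425808906555176)
 high 295 [0.63150552 0.20692293 0.10434455] [0.65492807 0.22361063 0.1102438 ] [0.60958737 0.20102777 0.09109655]
side table z 0.0006346248662509324
side g 0.005 971 0.010463621799546963 ((599.7068481445312, -160.9815673828125), (152.73268127441406, 150.42747497558594), 75.88330841064453)
side g 0.068 1370 0.07239472982843403 ((603.941162109375, -160.82757568359375), (119.26384735107422, 124.94719696044922), 74.98876190185547)
 high 591 [ 0.55924668 -0.14236718  0.10970878] [ 0.5968938  -0.12170465  0.12653878] [ 0.53073971 -0.17252252  0.09003905]
side m 0.07 6316 0.07566066578730252 ((645.5612182617188, 210.051025390625), (167.329833984375, 130.41598510742188), 2.009507656097412)
 high 404 [0.63022111 0.21120904 0.1038058 ] [0.65457543 0.2159791  0.11004894] [0.60858559 0.2025344  0.09084699]
```

Call:
servo_tool --rows '[{"offset": [-0.5,-0.4,0],"yaw": 0,"claw": 0},{"offset": [-1,-0.85,0],"yaw": 0,"claw": 0}]'

```text
time: 0.35
ee_pos: [0.2792, 0.3878, 0.2152]
tcp_rot: [-179.9, -0.0, 155.9]
wrist_force: [2.7, 0.3, 1.0]
opening: 0.0855
grasp_force: 0.0
```

Call:
servo_tool --rows '[{"offset": [-0.5,-0.4,0],"yaw": 0,"claw": 0},{"offset": [-1,-0.85,0],"yaw": 0,"claw": 0}]'

```text
time: 0.6
ee_pos: [0.3333, 0.2745, 0.2158]
tcp_rot: [-180.0, 0.0, 155.9]
wrist_force: [1.8, 0.6, -0.6]
opening: 0.0852
grasp_force: 0.0
```

Call:
servo_tool --rows '[{"offset": [-0.5,-0.4,0],"yaw": 0,"claw": 0},{"offset": [-1,-0.85,0],"yaw": 0,"claw": 0},{"offset": [-1,-0.85,0],"yaw": 0,"claw": 0}]'

```text
time: 0.98
ee_pos: [0.3903, 0.1546, 0.2159]
tcp_rot: [-180.0, 0.0, 155.5]
wrist_force: [-0.6, 0.6, -0.4]
opening: 0.0854
grasp_force: 0.0
```

Call:
servo_tool --rows '[{"offset": [-0.5,-0.4,0],"yaw": 0,"claw": 0},{"offset": [-1,-0.85,0],"yaw": 0,"claw": 0}]'

```text
time: 1.23
ee_pos: [0.4437, 0.0447, 0.2159]
tcp_rot: [180.0, -0.0, 156.0]
wrist_force: [1.0, 1.6, -0.6]
opening: 0.0855
grasp_force: 0.0
```

Call:
servo_tool --rows '[{"offset": [-0.5,-0.4,0],"yaw": 0,"claw": 0},{"offset": [-1,-0.85,0],"yaw": 0,"claw": 0},{"offset": [-1,-0.85,0],"yaw": 0,"claw": 0}]'

```text
time: 1.6
ee_pos: [0.5005, -0.0756, 0.2149]
tcp_rot: [-180.0, -0.1, 155.6]
wrist_force: [-0.3, 0.4, -0.2]
opening: 0.0852
grasp_force: 0.0
```

```bash
python3 - <<'E'
from workcell import *
from h import *
from scipy.spatial.transform import Rotation as R
o=get_obs();p,d=camera("wrist");i=camera_info("wrist")
print(o['q'],o['ee_pos'],o['tcp_rot'])
T=np.eye(4);T[:3,:3]=R.from_euler('xyz',o['tcp_rot'],degrees=True).as_matrix();T[:3,3]=o['ee_pos']
np.savez("w1.npz",p=p,d=d,T=T);cv2.imwrite("pics/w1.png",p[:,:,::-1])
W=cloud(d,i,T@i['hand_eye']);ok=d>0
q=W[ok&(W[...,2]>.08)&(W[...,2]<.15)]
# cap top plane: points whose coord along axis is maximal
a=np.array([-.454*np.cos(np.radians(-14.5)),-.454*np.sin(np.radians(-14.5)),.891])
s=q@a;top=q[s>np.percentile(s,99)-.004];print(len(q),len(top))
c=top.mean(0);u,sv,vt=np.linalg.svd(top-c);n=vt[2]*np.sign(vt[2,2]);print('mean',c,'normal',n,'lean',np.degrees(np.arccos(n[2])),np.degrees(np.arctan2(n[1],n[0])),sv)
E
```

```text
[-8.58818794e+00 -9.61132999e-01  3.83416477e+00  9.48940974e+01
 -9.34970541e-03  1.57712010e+01] [ 0.50047022 -0.07563301  0.21488484] [-1.79964149e+02 -9.25390878e-02  1.55640590e+02]
3300 2670
mean [ 0.5517172  -0.1498376   0.11408347] normal [-0.44188092  0.1198908   0.88902612] lean 27.24887591742912 164.8199967294448 [0.61013286 0.60619019 0.04147904]
```

View pics/w1.png

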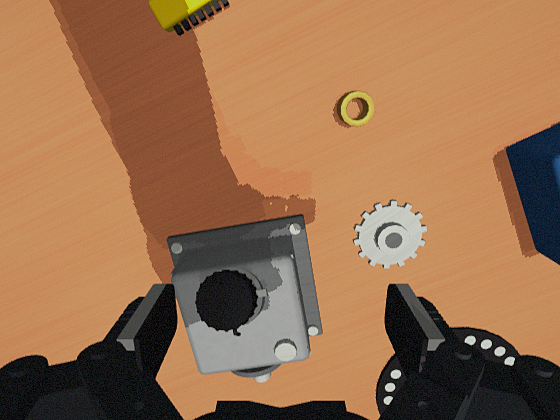

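Call:
servo_tool --rows '[{"offset": [-0.4,-0.2,0],"yaw": -0.05,"claw": 0},{"offset": [-0.8,-0.45,0],"yaw": -0.1,"claw": 0},{"offset": [-0.82,-0.46,0.1],"yaw": -0.15,"claw": 0},{"offset": [-0.82,-0.46,0.3],"yaw": -0.19,"claw": 0},{"offset": [-0.82,-0.46,0.6],"yaw": -0.19,"claw": 0},{"offset": [-0.82,-0.46,0.6],"yaw": -0.19,"claw": 0}]'

```text
time: 2.4
ee_pos: [0.5546, -0.1467, 0.1542]
tcp_rot: [179.9, -0.2, -169.9]
wrist_force: [0.4, 0.4, 0.6]
opening: 0.0856
grasp_force: 0.0
```

Call:
servo_tool --rows '[{"offset": [0,0,0.2],"yaw": 0,"claw": 0},{"offset": [0,0,0.42],"yaw": 0,"claw": 0},{"offset": [0,0,0.42],"yaw": 0,"claw": 0}]'

```text
time: 2.78
ee_pos: [0.5553, -0.1477, 0.1141]
tcp_rot: [180.0, -0.1, -169.9]
wrist_force: [-1.0, 0.8, 1.0]
opening: 0.0853
grasp_force: 0.0
```

```bash
python3 - <<'E'
from workcell import *
import cv2
o=get_obs();print(o['q'],o['ee_pos'],o['tcp_rot'],o['wrist_force'])
p,d=camera("wrist");cv2.imwrite("pics/w2.png",p[:,:,::-1])
E
```

```text
[-1.49022452e+01  7.58632582e+00  1.64135444e+00  8.41351280e+01
  9.03908944e-03 -2.49920044e+01] [ 0.55527537 -0.14772165  0.11409538] [ 1.79957966e+02 -6.87804901e-02 -1.69910222e+02] [-0.98773791  0.8419168   0.98256489]
```

View pics/w2.png

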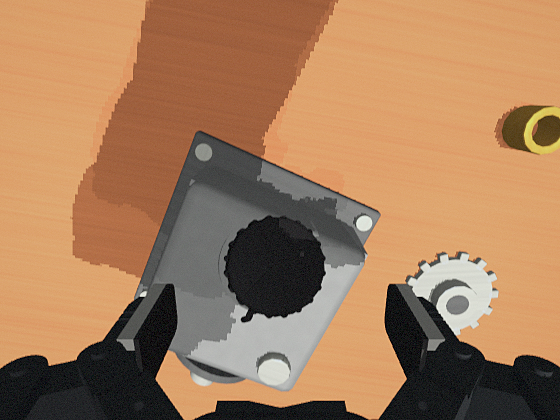

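Call:
servo_tool --rows '[{"offset": [0,-0.03,0.03],"yaw": 0,"claw": 0.3},{"offset": [0,-0.03,0.03],"yaw": 0,"claw": 0.8},{"offset": [0,-0.03,0.03],"yaw": 0,"claw": 0.8},{"offset": [0,-0.03,0.03],"yaw": 0,"claw": 0.8},{"offset": [0,-0.03,0.03],"yaw": 0,"claw": 0.8},{"offset": [0,-0.03,0.03],"yaw": 0,"claw": 0.8}]' --squeeze 40

```text
time: 3.58
ee_pos: [0.5562, -0.1519, 0.1111]
tcp_rot: [180.0, -0.0, -170.0]
wrist_force: [0.3, 0.3, 0.4]
opening: 0.0169
grasp_force: 0.0
```

```bash
python3 - <<'E'
from workcell import *
import cv2,numpy as np
o=get_obs();print(o['ee_pos'],o['wrist_force'],o['opening'])
p,d=camera("wrist");q,e=camera("side");t,_=camera("top")
s=cv2.resize(q[100:250,180:380],(800,600))
cv2.imwrite("pics/w3.png",np.hstack([cv2.resize(p,(400,300)),cv2.resize(q[100:250,180:380],(400,300))])[:,:,::-1])
E
```

```text
[ 0.55616812 -0.15186848  0.1110935 ] [0.31435801 0.25165789 0.43254718] 0.01691691674573247
```

View pics/w3.png

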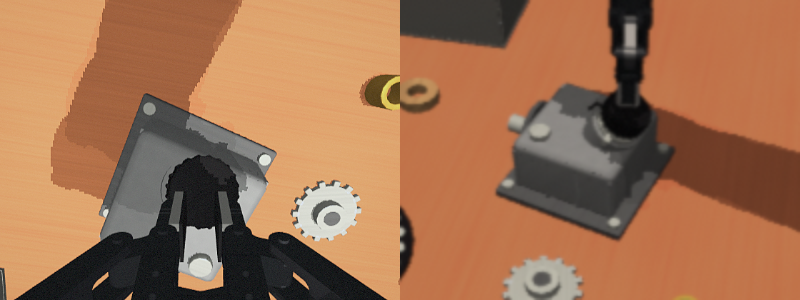

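```bash
python3 - <<'E'
from workcell import *
from h import *
i=camera_info("wrist");H=i['hand_eye']
from scipy.spatial.transform import Rotation as R
o=get_obs();p,d=camera("wrist");np.savez("w4.npz",p=p,d=d)
print('T',o['ee_pos'])
for nm,dd in (("w1",np.load("w1.npz")['d']),("now",d)):
    C=cloud(dd,i,H);ok=dd>0
    m=ok&(C[...,2]<.03)&(abs(C[...,0])<.03)
    print(nm,m.sum())
    for s in (1,-1):
        q=C[m&(C[...,1]*s>0)]
        if len(q): 
            k=q[q[:,2]>np.percentile(q[:,2],90)]
            print(s,'max z',np.percentile(q[:,2],[50,90,98,100]),'at',k.mean(0),k.min(0),k.max(0))
# cap in tool frame now
C=cloud(d,i,H)
T=np.eye(4);T[:3,:3]=R.from_euler('xyz',o['tcp_rot'],degrees=True).as_matrix();T[:3,3]=o['ee_pos']
W=C@T[:3,:3].T+T[:3,3]
for v in range(170,400,12): print(v,[ (np.round(C[v,u]*1000).astype(int).tolist(),np.round(W[v,u]*1000).astype(int).tolist()) for u in (250,284,310)])
E
```

```text
T [ 0.5561832  -0.15189757  0.11108301]
w1 31446
1 max z [-0.08038353 -0.04753419 -0.03396831 -0.02673345] at [ 0.00502209  0.04467629 -0.03917666] [-0.01058495  0.04147647 -0.04753394] [ 0.01267863  0.05616542 -0.02673345]
-1 max z [-0.08054455 -0.04777447 -0.03414444 -0.02679864] at [ 0.00503949 -0.04577372 -0.03938025] [-0.01046071 -0.05723655 -0.04777426] [ 0.0129799  -0.04263112 -0.02679864]
now 42268
1 max z [-0.07152545 -0.00115426  0.00548652  0.0126951 ] at [0.01249778 0.01170027 0.0031011 ] [-0.00346272  0.00012368 -0.00115372] [0.02537638 0.02577809 0.0126951 ]
-1 max z [-0.07154501 -0.00458369  0.00583566  0.02995429] at [ 0.01153727 -0.01191313  0.00376135] [-0.02868195 -0.0321149  -0.00458349] [ 0.02569876 -0.00034092  0.02995429]
170 [([29, -23, 101], [531, -179, 10]), ([29, 2, 101], [527, -155, 10]), ([27, 21, 113], [526, -135, -2])]
182 [([24, -21, 85], [536, -177, 26]), ([20, 2, 102], [536, -154, 9]), ([20, 21, 103], [533, -135, 8])]
194 [([23, -19, 57], [537, -175, 54]), ([14, 2, 92], [542, -152, 19]), ([11, 21, 102], [541, -133, 9])]
206 [([20, -18, 42], [539, -17
[... 1089 characters left out ...]
, -140, 71]), ([6, 10, -51], [548, -144, 162])]
338 [([4, -11, -54], [554, -163, 166]), ([-67, 2, 39], [622, -139, 72]), ([2, 10, -52], [552, -143, 163])]
350 [([1, -11, -56], [557, -163, 167]), ([-76, 2, 40], [631, -137, 71]), ([-2, 10, -53], [557, -142, 164])]
362 [([-3, -11, -58], [561, -162, 169]), ([-80, 2, 32], [634, -136, 79]), ([-7, 10, -53], [561, -141, 164])]
374 [([-96, -21, 40], [654, -156, 71]), ([-89, 2, 32], [644, -135, 79]), ([-162, 26, 113], [711, -98, -2])]
386 [([-175, -29, 112], [734, -150, -1]), ([-98, 2, 32], [653, -133, 79]), ([-173, 26, 110], [722, -96, 1])]
398 [([-189, -29, 113], [748, -148, -2]), ([-189, 3, 113], [742, -116, -2]), ([-188, 27, 112], [737, -93, -1])]
```

```bash
python3 - <<'E'
from workcell import *
from h import *
i=camera_info("wrist");d=np.load("w4.npz")['d'];C=cloud(d,i,i['hand_eye'])
for u in (246,250,254,258,306,310,314):
    print(u,[np.round(C[v,u]*1000).astype(int).tolist() for v in range(262,282,3)])
p,d=camera("side");W=cloud(d,camera_info("side"))
r=np.linalg.norm(W[...,:2]-[.556,-.152],axis=-1)
m=(d>0)&(r<.035)&(W[...,2]>.08)&(W[...,2]<.2);v,u=np.nonzero(m)
for vv in range(v.min(),v.max()+1,2):
    uu=u[v==vv]; 
    if len(uu): print(vv,uu.min(),uu.max(),np.round(W[vv,int(uu.mean())]*1000).astype(int),p[vv,int(uu.mean())])
E
```

```text
246 [[8, -16, -5], [7, -16, -5], [12, -15, -20], [12, -15, -22], [12, -14, -25], [12, -14, -27], [12, -14, -30]]
250 [[8, -15, -5], [6, -15, -4], [12, -13, -18], [13, -13, -23], [12, -13, -24], [13, -13, -28], [12, -13, -29]]
254 [[8, -13, -5], [6, -13, -5], [11, -12, -18], [12, -11, -22], [12, -11, -24], [12, -11, -27], [12, -11, -29]]
258 [[8, -11, -5], [6, -11, -5], [12, -10, -19], [12, -10, -21], [11, -10, -23], [12, -10, -27], [12, -9, -29]]
306 [[6, 12, 0], [4, 12, 0], [12, 10, -19], [12, 10, -21], [12, 10, -24], [12, 10, -27], [12, 9, -29]]
310 [[6, 13, -1], [4, 13, 0], [12, 12, -18], [12, 12, -22], [12, 11, -24], [12, 11, -26], [12, 11, -30]]
314 [[5, 15, 0], [4, 15, -1], [12, 13, -19], [12, 13, -21], [12, 13, -24], [12, 13, -26], [12, 13, -29]]
118 301 301 [ 545 -162  190] [11 12 11]
120 289 301 [ 546 -100  228] [170 162 153]
122 289 301 [545 -98 226] [165 157 150]
124 286 304 [543 -94 225] [107 103 100]
126 286 303 [546 -91 222] [120 116 112]
134 287 287 [ 565 -132  172] [107  67  46]
142 289 299 [ 552 -134  155] [17 17 18]
144 289 299 [ 551 -130  153] [16 17 17]
146 285 299 [ 555 -129  149] [12 13 14]
148 284 301 [ 554 -128  145] [14 14 15]
150 283 303 [ 553 -130  138] [17 17 18]
152 277 304 [ 559 -135  129] [47 45 44]
154 279 305 [ 557 -143  118] [13 12 13]
156 277 305 [ 558 -138  116] [10  9 10]
158 276 305 [ 558 -130  118] [11 10 13]
160 276 305 [ 558 -127  115] [12 10 11]
162 276 304 [ 557 -126  111] [8 8 7]
164 277 302 [ 559 -127  105] [8 8 8]
166 277 301 [ 559 -127   99] [9 9 9]
168 277 298 [ 565 -134   87] [74 72 67]
170 278 295 [ 566 -131   84] [71 70 65]
172 283 289 [ 565 -128   82] [72 71 69]
```

Call:
servo_tool --rows '[{"offset": [0,0,0],"yaw": 0,"claw": 0},{"offset": [0,0,0],"yaw": 0,"claw": 0},{"offset": [0,0,0],"yaw": 0,"claw": 0},{"offset": [0,0,0],"yaw": 0,"claw": 0},{"offset": [0,0,0.1],"yaw": 0,"claw": 0},{"offset": [0,0,0.25],"yaw": 0,"claw": 0},{"offset": [0,0,0.42],"yaw": 0,"claw": 0},{"offset": [0,0,0.42],"yaw": 0,"claw": 0}]'

```text
time: 4.82
ee_pos: [0.555, -0.1515, 0.0668]
tcp_rot: [179.9, -0.2, -170.0]
wrist_force: [-0.0, 0.7, 0.3]
opening: 0.0853
grasp_force: 0.0
```

Call:
servo_tool --rows '[{"offset": [0,0,0],"yaw": 0,"claw": 0.8},{"offset": [0,0,0],"yaw": 0,"claw": 0.8},{"offset": [0,0,0],"yaw": 0,"claw": 0.8},{"offset": [0,0,0],"yaw": 0,"claw": 0.8},{"offset": [0,0,0],"yaw": 0,"claw": 0.8}]' --squeeze 40

```text
time: 5.45
ee_pos: [0.5563, -0.1513, 0.0709]
tcp_rot: [180.0, 0.1, -170.0]
wrist_force: [-5.3, 5.3, 8.9]
opening: 0.0485
grasp_force: 43.3
```

Call:
servo_tool --rows '[{"offset": [0,0,0],"yaw": 0.04,"claw": 0.8},{"offset": [0,0,0],"yaw": 0.08,"claw": 0.8},{"offset": [0,0,0],"yaw": 0.12,"claw": 0.8},{"offset": [0,0,0],"yaw": 0.16,"claw": 0.8},{"offset": [0,0,0],"yaw": 0.2,"claw": 0.8},{"offset": [0,0,0],"yaw": 0.24,"claw": 0.8},{"offset": [0,0,0],"yaw": 0.28,"claw": 0.8},{"offset": [0,0,0],"yaw": 0.28,"claw": 0.8}]'

```text
time: 6.45
ee_pos: [0.5569, -0.1489, 0.0712]
tcp_rot: [179.6, -0.1, 139.7]
wrist_force: [-5.7, 14.0, 12.2]
opening: 0.0472
grasp_force: 65.0
```

```bash
python3 - <<'E'
from workcell import *
o=get_obs();print(o)
E
```

```text
{'time': 6.45, 'q': array([-15.16401635,   8.11990262,  -2.5027967 ,  79.30954299,
         0.37397267,  25.11981711]), 'qd': array([ 0.02033173, -0.07162669, -0.10497654, -0.1294264 , -0.03920001,
       -2.56819214]), 'joint_efforts': array([ -7.25447059, -48.87883544,  44.54560518,  -3.05703565,
        -4.86343324,   1.64533451]), 'ee_pos': array([ 0.55686838, -0.14889221,  0.07124041]), 'tcp_rot': array([ 1.79632633e+02, -9.74056299e-02,  1.39716700e+02]), 'wrist_force': array([-5.71886362, 14.0068965 , 12.18866415]), 'torque': array([ 4.24224358, -0.07467089,  0.84679488]), 'grasp_force': 65.00231757760048, 'opening': 0.047153009481559316}
```

Call:
servo_tool --rows '[{"offset": [0,0,0],"yaw": 0,"claw": 0},{"offset": [0,0,0],"yaw": 0,"claw": 0},{"offset": [0,0,0],"yaw": 0,"claw": 0},{"offset": [0,0,0],"yaw": -0.05,"claw": 0},{"offset": [0,0,0],"yaw": -0.1,"claw": 0},{"offset": [0,0,0],"yaw": -0.15,"claw": 0},{"offset": [0,0,0],"yaw": -0.2,"claw": 0},{"offset": [0,0,0],"yaw": -0.25,"claw": 0},{"offset": [0,0,0],"yaw": -0.28,"claw": 0},{"offset": [0,0,0],"yaw": -0.28,"claw": 0}]'

```text
time: 7.7
ee_pos: [0.5562, -0.1521, 0.069]
tcp_rot: [-180.0, -0.0, -170.0]
wrist_force: [0.5, -0.4, -0.2]
opening: 0.0854
grasp_force: 0.0
```

```bash
python3 - <<'E'
from workcell import *
from h import *
from scipy.spatial.transform import Rotation as R
o=get_obs();p,d=camera("wrist");i=camera_info("wrist")
print(o['ee_pos'],o['tcp_rot'],o['wrist_force'],o['opening'])
T=np.eye(4);T[:3,:3]=R.from_euler('xyz',o['tcp_rot'],degrees=True).as_matrix();T[:3,3]=o['ee_pos']
np.savez("w5.npz",p=p,d=d,T=T)
a=np.array([-.4385,.1175,.891]);a/=np.linalg.norm(a);c0=np.array([.5513,-.1495,.1145])
ex=np.cross([0,0,1],a);ex/=np.linalg.norm(ex);ey=np.cross(a,ex)
def rect(f):
    z=np.load(f);M=z['T']@i['hand_eye'];Mi=np.linalg.inv(M)
    g=np.linspace(-.032,.032,300);X,Y=np.meshgrid(g,-g)
    P=c0+X[...,None]*ex+Y[...,None]*ey
    Q=P@Mi[:3,:3].T+Mi[:3,3]
    u=Q[...,0]/-Q[...,2]*i['fx']+i['cx'];v=-Q[...,1]/-Q[...,2]*i['fy']+i['cy']
    im=cv2.remap(z['p'],u.astype(np.float32),v.astype(np.float32),cv2.INTER_LINEAR)
    return np.clip(im.astype(float)*4,0,255).astype(np.uint8)
cv2.imwrite("pics/c5.png",np.hstack([rect("w1.npz"),rect("w5.npz")])[:,:,::-1])
for f in ("w1.npz","w5.npz"):
    z=np.load(f);W=cloud(z['d'],i,z['T']@i['hand_eye'])-c0
    h=W@a;r=np.linalg.norm(W-h[...,None]*a,axis=-1);m=(z['d']>0)&(r<.02)&(abs(h)<.01);print(f,m.sum(),np.percentile(h[m],[5,50,95]))
E
```

```text
[ 0.55619209 -0.15206599  0.06897446] [-1.79995998e+02 -5.97155110e-03 -1.70024204e+02] [ 0.52623137 -0.37305358 -0.16238346] 0.08544594609292887
w1.npz 1939 [-0.00166852 -0.00042364  0.00097353]
w5.npz 9549 [-0.00323632 -0.00217011 -0.00090471]
```

View pics/c5.png

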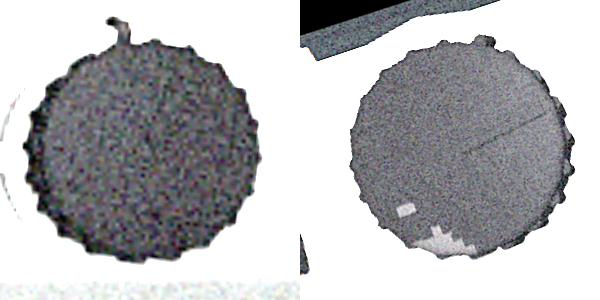

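Call:
servo_tool --rows '[{"offset": [0,0,0.02],"yaw": 0,"claw": 0.8},{"offset": [0,0,0.02],"yaw": 0,"claw": 0.8},{"offset": [0,0,0.02],"yaw": 0,"claw": 0.8},{"offset": [0,0,0.02],"yaw": 0,"claw": 0.8},{"offset": [0,0,0.02],"yaw": 0,"claw": 0.8}]' --squeeze 40

```text
time: 8.38
ee_pos: [0.5557, -0.1517, 0.0695]
tcp_rot: [-180.0, 0.0, -170.0]
wrist_force: [-10.9, 6.6, 18.7]
opening: 0.0479
grasp_force: 59.5
```

Call:
servo_tool --rows '[{"offset": [0,0,0],"yaw": 0.04,"claw": 0.8},{"offset": [0,0,0],"yaw": 0.08,"claw": 0.8},{"offset": [0,0,0],"yaw": 0.12,"claw": 0.8},{"offset": [0,0,0],"yaw": 0.16,"claw": 0.8},{"offset": [0,0,0],"yaw": 0.2,"claw": 0.8},{"offset": [0,0,0],"yaw": 0.24,"claw": 0.8},{"offset": [0,0,0],"yaw": 0.28,"claw": 0.8},{"offset": [0,0,0],"yaw": 0.28,"claw": 0.8}]'

```text
time: 9.38
ee_pos: [0.5534, -0.1468, 0.0682]
tcp_rot: [179.8, -0.6, 139.8]
wrist_force: [-20.5, 23.9, 19.9]
opening: 0.0469
grasp_force: 87.8
```

```bash
python3 - <<'E'
from workcell import *
o=get_obs();print(o['torque'],o['q'],o['tcp_rot'])
E
```

```text
[5.68636365 3.47243723 2.05377259] [-15.08845151   8.13422618  -2.82930185  79.43405989   0.45013888
  25.07352653] [179.76077118  -0.55088044 139.83761021]
```

Call:
servo_tool --rows '[{"offset": [0,0,0],"yaw": 0,"claw": 0},{"offset": [0,0,0],"yaw": 0,"claw": 0},{"offset": [0,0,0],"yaw": 0,"claw": 0},{"offset": [0,0,0],"yaw": -0.05,"claw": 0},{"offset": [0,0,0],"yaw": -0.1,"claw": 0},{"offset": [0,0,0],"yaw": -0.15,"claw": 0},{"offset": [0,0,0],"yaw": -0.2,"claw": 0},{"offset": [0,0,0],"yaw": -0.25,"claw": 0},{"offset": [0,0,0],"yaw": -0.28,"claw": 0},{"offset": [0,0,0],"yaw": -0.28,"claw": 0}]'

```text
time: 10.62
ee_pos: [0.5562, -0.152, 0.0668]
tcp_rot: [180.0, -0.0, -170.0]
wrist_force: [-0.3, -0.5, 0.3]
opening: 0.0854
grasp_force: 0.0
```

```bash
cat > cap.py <<'E'
import sys
from workcell import *
from h import *
from scipy.spatial.transform import Rotation as R
new=sys.argv[1]
o=get_obs();p,d=camera("wrist");i=camera_info("wrist")
T=np.eye(4);T[:3,:3]=R.from_euler('xyz',o['tcp_rot'],degrees=True).as_matrix();T[:3,3]=o['ee_pos']
np.savez(new,p=p,d=d,T=T)
a=np.array([-.4385,.1175,.891]);a/=np.linalg.norm(a);c0=np.array([.5513,-.1495,.1145])
ex=np.cross([0,0,1],a);ex/=np.linalg.norm(ex);ey=np.cross(a,ex)
def rect(f):
    z=np.load(f);M=z['T']@i['hand_eye'];Mi=np.linalg.inv(M)
    g=np.linspace(-.032,.032,300);X,Y=np.meshgrid(g,-g)
    P=c0+X[...,None]*ex+Y[...,None]*ey
    Q=P@Mi[:3,:3].T+Mi[:3,3]
    u=Q[...,0]/-Q[...,2]*i['fx']+i['cx'];v=-Q[...,1]/-Q[...,2]*i['fy']+i['cy']
    im=cv2.remap(z['p'],u.astype(np.float32),v.astype(np.float32),cv2.INTER_LINEAR)
    return np.clip(im.astype(float)*4,0,255).astype(np.uint8)
cv2.imwrite(f"pics/{new}.png",np.hstack([rect(f) for f in sys.argv[2:]+[new+".npz"]])[:,:,::-1])
z=np.load(new+".npz");W=cloud(z['d'],i,z['T']@i['hand_eye'])-c0
h=W@a;r=np.linalg.norm(W-h[...,None]*a,axis=-1);m=(z['d']>0)&(r<.02)&(abs(h)<.01);print(m.sum(),np.percentile(h[m],[5,50,95]))
E
python3 cap.py w6 w5.npz
```

```text
9779 [-0.00384854 -0.00279583 -0.00151452]
```

View pics/w6.png

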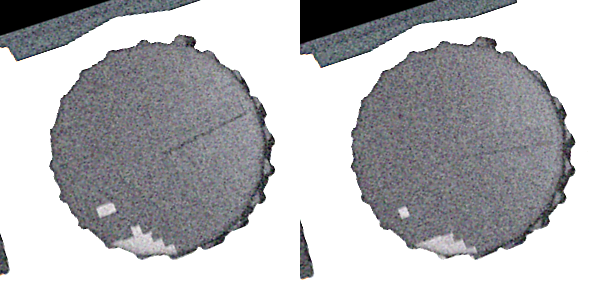

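Call:
servo_tool --rows '[{"offset": [0,0,0.02],"yaw": 0.05,"claw": 0.8},{"offset": [0,0,0.02],"yaw": 0.05,"claw": 0.8},{"offset": [0,0,0.02],"yaw": 0.05,"claw": 0.8},{"offset": [0,0,0.02],"yaw": 0.05,"claw": 0.8},{"offset": [0,0,0.02],"yaw": 0.05,"claw": 0.8},{"offset": [0,0,0.02],"yaw": 0.09,"claw": 0.8},{"offset": [0,0,0.02],"yaw": 0.13,"claw": 0.8},{"offset": [0,0,0.02],"yaw": 0.17,"claw": 0.8},{"offset": [0,0,0.02],"yaw": 0.2,"claw": 0.8},{"offset": [0,0,0.02],"yaw": 0.2,"claw": 0.8}]' --squeeze 40

```text
time: 11.92
ee_pos: [0.5552, -0.1494, 0.0664]
tcp_rot: [179.8, -0.2, 154.3]
wrist_force: [-10.5, 10.6, 14.4]
opening: 0.0473
grasp_force: 60.8
```

```bash
python3 - <<'E'
from workcell import *
o=get_obs();print(o['torque'],o['q'],o['tcp_rot'])
E
```

```text
[2.94174339 1.92873921 1.48103919] [-15.18217687   8.20627822  -2.94309005  78.97809871   0.22428145
  10.50545824] [ 1.79802719e+02 -1.66223304e-01  1.54312402e+02]
```

Call:
servo_tool --rows '[{"offset": [0,0,0],"yaw": 0,"claw": 0},{"offset": [0,0,0],"yaw": 0,"claw": 0},{"offset": [0,0,0],"yaw": 0,"claw": 0},{"offset": [0,0,0],"yaw": -0.05,"claw": 0},{"offset": [0,0,0],"yaw": -0.1,"claw": 0},{"offset": [0,0,0],"yaw": -0.15,"claw": 0},{"offset": [0,0,0],"yaw": -0.2,"claw": 0},{"offset": [0,0,0],"yaw": -0.2,"claw": 0}]'

```text
time: 12.92
ee_pos: [0.5562, -0.152, 0.0649]
tcp_rot: [180.0, -0.0, -170.0]
wrist_force: [-0.0, 0.3, 0.4]
opening: 0.0855
grasp_force: 0.0
```

```bash
python3 cap.py w7 w6.npz; python3 - <<'E'
from workcell import *
o=get_obs();print(o['time'],o['q'],o['ee_pos'],o['tcp_rot'],o['opening'])
E
```

```text
10043 [-0.00391952 -0.00284647 -0.00157146]
12.975 [-1.52815995e+01  8.32711920e+00 -2.97308267e+00  7.87122501e+01
 -3.71331269e-04 -2.51285672e+01] [ 0.55617402 -0.15196205  0.06491256] [ 1.79995048e+02 -1.14311807e-02 -1.70153032e+02] 0.08549251910545094
```

View pics/w7.png

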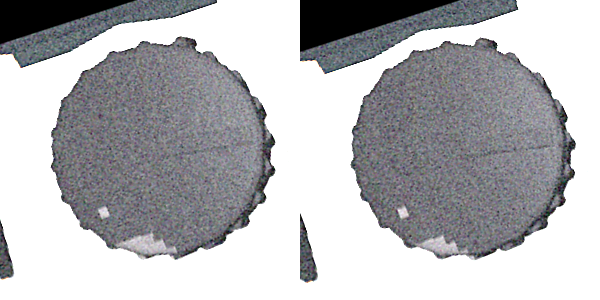

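Call:
servo_tool --rows '[{"offset": [0,0,-0.4],"yaw": 0,"claw": 0},{"offset": [0,0,-0.8],"yaw": 0,"claw": 0},{"offset": [0,0,-1],"yaw": 0,"claw": 0}]'

```text
time: 13.35
ee_pos: [0.5568, -0.1521, 0.1675]
tcp_rot: [-179.9, 0.1, -170.2]
wrist_force: [-0.1, 0.6, -0.2]
opening: 0.0853
grasp_force: 0.0
```

Call:
servo_tool --rows '[{"offset": [-0.17,0.43,0],"yaw": 0,"claw": 0},{"offset": [-0.35,0.85,0],"yaw": 0,"claw": 0}]'

```text
time: 13.6
ee_pos: [0.5762, -0.0615, 0.1655]
tcp_rot: [-180.0, 0.0, -170.3]
wrist_force: [0.5, 0.4, -0.8]
opening: 0.0855
grasp_force: 0.0
```

Call:
servo_tool --rows '[{"offset": [-0.17,0.43,0],"yaw": 0,"claw": 0},{"offset": [-0.35,0.85,0],"yaw": 0,"claw": 0}]'

```text
time: 13.85
ee_pos: [0.5957, 0.0291, 0.1651]
tcp_rot: [-180.0, 0.0, -170.2]
wrist_force: [0.6, -0.7, -0.3]
opening: 0.0852
grasp_force: 0.0
```

Call:
servo_tool --rows '[{"offset": [-0.17,0.43,0],"yaw": 0,"claw": 0},{"offset": [-0.35,0.85,0],"yaw": 0,"claw": 0}]'

```text
time: 14.1
ee_pos: [0.6154, 0.119, 0.1651]
tcp_rot: [-180.0, 0.0, -170.2]
wrist_force: [-0.2, 0.2, 0.1]
opening: 0.0851
grasp_force: 0.0
```

Call:
servo_tool --rows '[{"offset": [-0.17,0.43,0],"yaw": 0.02,"claw": 0},{"offset": [-0.35,0.85,0],"yaw": 0.04,"claw": 0},{"offset": [-0.35,0.85,0],"yaw": 0.04,"claw": 0},{"offset": [-0.35,0.85,0],"yaw": 0.04,"claw": 0}]'

```text
time: 14.6
ee_pos: [0.6347, 0.2071, 0.1648]
tcp_rot: [-180.0, -0.0, -177.2]
wrist_force: [0.4, -0.8, -0.5]
opening: 0.0856
grasp_force: 0.0
```

```bash
cat > knob.py <<'E'
from workcell import *
from h import *
from scipy.spatial.transform import Rotation as R
import sys
o=get_obs();p,d=camera("wrist");i=camera_info("wrist");cv2.imwrite(f"pics/{sys.argv[1]}.png",p[:,:,::-1])
print(o['time'],o['q'],o['ee_pos'],o['tcp_rot'])
T=np.eye(4);T[:3,:3]=R.from_euler('xyz',o['tcp_rot'],degrees=True).as_matrix();T[:3,3]=o['ee_pos']
W=cloud(d,i,T@i['hand_eye'])
m=(d>0)&(W[...,2]>.098)&(W[...,2]<.116)&(np.linalg.norm(W[...,:2]-[.6327,.2095],axis=-1)<.045)
q=W[m];print(len(q),np.median(q,0));print(cv2.minAreaRect(q[:,:2].astype(np.float32)*1000))
E
python3 knob.py k1
```

```text
14.6 [ 1.80786544e+01  2.10725077e+01  2.34139341e+01  9.23758443e+01
 -1.41275067e-02  1.53164123e+01] [0.63473256 0.20712301 0.16477143] [-1.79977283e+02 -2.94636102e-02 -1.77237759e+02]
1322 [0.62956053 0.20703688 0.10596589]
((631.83837890625, 207.3719482421875), (46.307804107666016, 11.857279777526855), 2.4764175415039062)
```

View pics/k1.png

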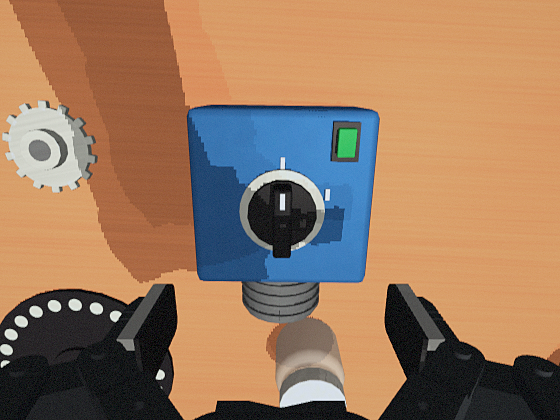

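Call:
servo_tool --rows '[{"offset": [0.03,0,0.3],"yaw": 0,"claw": 0},{"offset": [0.03,0,0.6],"yaw": 0,"claw": 0.3},{"offset": [0.03,0,0.8],"yaw": 0,"claw": 0.3},{"offset": [0.03,0,0.9],"yaw": 0,"claw": 0.3},{"offset": [0.03,0,0.9],"yaw": 0,"claw": 0.3}]' --squeeze 60

```text
time: 15.28
ee_pos: [0.6317, 0.2064, 0.0751]
tcp_rot: [-180.0, -0.0, -177.2]
wrist_force: [1.1, -0.8, 0.4]
opening: 0.0599
grasp_force: 0.0
```

Call:
servo_tool --rows '[{"offset": [0,0,0],"yaw": 0,"claw": 1},{"offset": [0,0,0],"yaw": 0,"claw": 1},{"offset": [0,0,0],"yaw": 0,"claw": 1},{"offset": [0,0,0],"yaw": 0,"claw": 1},{"offset": [0,0,0],"yaw": 0,"claw": 1}]'

```text
time: 15.9
ee_pos: [0.6322, 0.2078, 0.0761]
tcp_rot: [179.9, 0.1, -177.2]
wrist_force: [-1.1, 4.1, 6.5]
opening: 0.0101
grasp_force: 60.7
```

Call:
servo_tool --rows '[{"offset": [0,0,0],"yaw": 0.04,"claw": 1},{"offset": [0,0,0],"yaw": 0.08,"claw": 1},{"offset": [0,0,0],"yaw": 0.12,"claw": 1},{"offset": [0,0,0],"yaw": 0.16,"claw": 1},{"offset": [0,0,0],"yaw": 0.2,"claw": 1},{"offset": [0,0,0],"yaw": 0.24,"claw": 1},{"offset": [0,0,0],"yaw": 0.28,"claw": 1},{"offset": [0,0,0],"yaw": 0.32,"claw": 1},{"offset": [0,0,0],"yaw": 0.36,"claw": 1},{"offset": [0,0,0],"yaw": 0.37,"claw": 1},{"offset": [0,0,0],"yaw": 0.37,"claw": 1}]'

```text
time: 17.27
ee_pos: [0.6326, 0.2087, 0.0761]
tcp_rot: [179.8, -0.1, 116.3]
wrist_force: [1.5, 6.8, 3.5]
opening: 0.0106
grasp_force: 60.5
```

Call:
servo_tool --rows '[{"offset": [0,0,0],"yaw": 0,"claw": 0},{"offset": [0,0,0],"yaw": 0,"claw": 0},{"offset": [0,0,0],"yaw": 0,"claw": 0},{"offset": [0,0,0],"yaw": 0,"claw": 0},{"offset": [0,0,-0.4],"yaw": 0,"claw": 0},{"offset": [0,0,-0.8],"yaw": 0,"claw": 0},{"offset": [0,0,-1],"yaw": 0,"claw": 0},{"offset": [0,0,-1],"yaw": 0,"claw": 0}]'

```text
time: 18.27
ee_pos: [0.6326, 0.2073, 0.1768]
tcp_rot: [179.8, 0.0, 116.2]
wrist_force: [0.0, -0.2, -0.8]
opening: 0.0853
grasp_force: 0.0
```

```bash
python3 knob.py k2; python3 - <<'E'
from workcell import *
from h import *
p,d=camera("top");z=np.load("top0.npz");i=camera_info("top")
for k,(a,b,c,e) in dict(sprocket=(235,150,298,212),bushing=(245,245,275,272)).items():
    for dd in (z['d'],d):
        W=cloud(dd,i)[b:e,a:c];m=W[...,2]>.006;print(k,np.round(W[m].mean(0),4))
E
```

```text
18.275 [ 1.81468788e+01  2.07454875e+01  2.43236988e+01  9.34048009e+01
 -7.20782706e-03  8.19175750e+01] [0.63258889 0.2072952  0.1767725 ] [1.79829326e+02 3.15172377e-02 1.16229246e+02]
1210 [0.63120219 0.20969575 0.10602591]
((632.1028442382812, 207.71189880371094), (11.99264907836914, 45.96129608154297), 24.469215393066406)
sprocket [0.6056 0.0053 0.0187]
sprocket [0.6034 0.0057 0.0295]
bushing [0.4664 0.0157 0.0422]
bushing [0.4656 0.0151 0.0548]
```

```bash
python3 -c "
from workcell import *
print(job_done())"
```

```text
the job is handed in; nothing more can be done
None
```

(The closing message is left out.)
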